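# Open the spring-lid biscuit box on the tea-shop counter

### The job

Open the biscuit box on the counter: press down its release tab so that the lid springs up part way, then push the lid over backwards with the fingers until it rests fully open against its stop. Nothing has to be picked up: leave the jar, the cup and the sugar shaker standing where they are, and finish with the hand clear of everything and the tab sprung back.

Things in the scene. Friction and masses are not known exactly. Their poses are not given: they have to be found in the camera images.
- box: the biscuit box, a brushed-steel open box with a wooden lid, fixed to the counter: 140 mm deep (x), 200 mm wide (y), 85 mm high without the lid. Origin at the centre of its underside; its -x side is the front with the release tab, +x the back with the lid's hinge. Biscuits stand inside, below the rim; a spring pin 80 mm to +y and 40 mm behind the middle lifts the lid
- lid (a joint): angle of the lid in rad: 0 closed (latched), about 0.7 where the spring pin leaves it once unlatched, 1.9 fully open against its stop, leaning back. Above 0.7 the lid is free and light (about 0.25 kg), slightly damped; let go before upright (1.57) it drops back to about 0.7, past upright it falls open by itself and stays
- tab (a joint): angle of the release tab in rad: 0 at rest, 0.25 pressed fully down; the latch lets go of the lid at about 0.11 to 0.14. It springs back when let go
- lid_hinge (a point): the middle of the lid's hinge line, at the top of the box's back wall, 85 mm above the counter; the hinge line runs along the box's y axis. Fixed to the box; axes as the box's
- lid_edge (a point): the middle of the lid's front edge, on its underside, 143 mm from the hinge line; moves with the lid (a wooden plate 10 mm thick, 206 mm wide, from the hinge to this edge; a steel striker 30 mm wide sticks out 8 mm from the middle of the edge). Axes as the box's when closed; z is the normal of the lid's top face
- tab_pad (a point): the point to press, on top of the release tab: a level steel plate 40 mm wide (y) on the middle of the box's front, 60 mm above the counter, from 13 to 49 mm ahead of the front wall; this point is 38 mm ahead of it. Behind the plate a hook arm 20 mm wide, 18 mm ahead of the wall at most, rises to 94 mm. Pressed down here it gives way about 7 mm, needing 2 N at first, 6 N at its stop
- jam_jar_mid (a point): bystander: a closed glass jam jar, 64 mm across, 95 mm high, loose; this point is at its centre
- teacup_mid (a point): bystander: a white cup with a side handle, 84 mm across, 65 mm high, loose; this point is at its centre
- shaker_mid (a point): bystander: a steel sugar shaker, 60 mm across, 102 mm high, loose; this point is at its centre

How it is judged:
On the way, in this order (a step that is already met when the one before it is completed fails the run):
1. the release tab is pressed with the lid still closed (value of joint tab above 0.06 rad and value of joint lid below 0.1 rad).
2. the lid has sprung up part way (value of joint lid above 0.45 rad), for 0.1 s.
3. the lid is pushed fully open (value of joint lid above 1.75 rad), for 0.2 s.
At the end, for the whole second after the job is handed in: the lid rests open at more than 1.75 rad (its stop is at 1.9) and still (below 0.1 rad/s), the tab has sprung back (below 0.06 rad), the hand is clear of everything (value of joint lid above 1.75 rad and velocity of joint lid between -0.1 and 0.1 rad/s and value of joint tab below 0.06 rad); the robot touches nothing.
It fails at once if the jam jar is lifted or shifted by more than 25 mm (distance of jam_jar_mid from where it was at the start of the episode above 0.025 m).
It fails at once if the cup is lifted or shifted by more than 25 mm (distance of teacup_mid from where it was at the start of the episode above 0.025 m).
It fails at once if the shaker is lifted or shifted by more than 25 mm (distance of shaker_mid from where it was at the start of the episode above 0.025 m).
It also fails if it takes over 35 s, if anything falls off the work surface, if the arm or the gripper's body presses on something with over 40 N, if the wrist force passes 120 N, or if a joint passes its speed limit or range.

### The arm

A 6-joint arm with a two-finger parallel gripper is mounted at the origin on the work surface. World frame = base frame: x ahead of the robot, y to its left, z up, the work surface at z = 0. Lengths are in m, angles in rad, forces in N, time in s.
With the tool pointing down it reaches from about 0.25 to 0.775 m from the base axis. Payload 4 kg.
Tool frame: the origin (TCP) lies between the finger pads; the fingertips stand 14 mm ahead of it and the grasp point (between the pads) lies 5 mm behind it (tip_reach is the distance from the TCP to the fingertips, in m); z points along the fingers, y is the line along which they close (so a half turn about z gives the same grasp; the last joint's range is limited). The gripper opens to 94 mm and grips with 3 to 60 N. Pads are 16 mm wide; open, the fingers measure 119 mm over their backs; the gripper's body (75 mm by 177 mm) begins 78 mm behind the grasp point.
Start: joints at [-0.103, 0.087, 1.371, -0, 1.684, -0.103], TCP at [0.55, -0, 0.22] pointing down, gripper open.
Joint ranges: [-3.1, 3.1], [-0.76, 2.03], [0.27, 2.55], [-1.08, 4.22], [0.17, 2.65], [-2.57, 2.57]. Speed limits (rad/s): [2.79, 2.79, 3.14, 3.14, 3.14, 3.14].

### API

Orientations are given as [roll, pitch, yaw] about the fixed x, y, z axes, in that order (R = Rz(yaw) Ry(pitch) Rx(roll)).
In Python, from bench import * gives the robot as it stands. The module is installed in compiled form; this text tells all that it offers.
- The arm moves only by the tool servo_tool, never from a script. Its argument "targets" is a list of rows, each a list of 4 numbers: the shift along the tool's x, y, z in cm, then the turn about the tool's z in degrees. A call has 1 to 8 rows; each row is the pose to reach, as a shift and turn from the pose commanded when the call began, along the tool's axes at that moment; what a row does not reach only later rows make up. A row lasts 1/8 s, in which the tool goes at most 62.5 mm and 10.7 degrees, less where a joint would pass 70% of its speed; a pose out of reach is approached as far as the arm can. A call with a gripper value outside its range is refused whole. "claw" is the closure in counts, from 0 (fully open) to 255 (shut), set as the call begins (left out, the last holds). The fingers move at their own pace and stop on an object; the grip force is fixed at half the most. Time passes only in rows, so rows that repeat a pose let the fingers close. It gives the time, the measured TCP pose, the force, the opening and the grip force at its end, in the units of the state.
- get_obs(): the state, without advancing time (a new reading comes with each control period).
- snapshot(name): name is "scene" or "side" or "wrist"; returns the picture (400x640x3 uint8, blue, green, red); there is no depth.
- camera_model(name): a dict with "camera_matrix" (3x3 intrinsics, pixels), "camera_from_world" (4x4, takes a point from world to camera coordinates). Camera axes: x right, y up, looking along -z (the intrinsics and any distortion apply to the point x, -y, -z); pixel columns grow to the right and rows downward; lengths in m; the calibration is good to about 2 mm. A picture is of the moment at which its call begins: read the wrist's pose just before it. camera_model takes no time and is no camera call; for the wrist camera it gives the pose at the moment of the call.
- close_job(): hands the job in; it is judged then, once.
The state is a dict: "time": time; "joint_positions": joint angles; "qvel": joint speeds; "joint_torque": joint torques, N m; "tool_pos": TCP position; "ee_rot": TCP orientation; "wrist_force": force on the tool from outside, world axes, zero at the start; "wrist_torque": the same for the moment, N m; "width": finger opening in m; "finger_force": force on a finger pad.
Only numpy, scipy, OpenCV 4.12 (cv2) and the standard library are available. Lean on these libraries where they do the work, as an engineer would, in place of code of your own. Each camera call takes 0.05 s, during which the arm holds its last target. There are 200 camera calls.

## Working session

There is one attempt and no reset: what is moved stays moved. The work goes in short steps, Python scripts to look and compute and a tool call to move; the robot and the scene stay as the last step left them, time stands still between calls to the robot, and variables do not carry over. Pictures are saved under pics/ and viewed, at most 10 in all, crops included, and the job is handed in when it is done.

Besides the shell and the picture viewer there is one more tool, called after "Call:" as name(argument=value, ...), one argument or row to a line, values as JSON. servo_tool: Moves the arm, as the interface text tells. Its arguments: {"type":"object","properties":{"targets":{"type":"array"},"claw":{"type":"number"}},"required":["targets"]}

```bash
mkdir -p pics
python3 - <<'E'
from bench import *
import cv2
for n in("scene","side"):
    cv2.imwrite(f"pics/{n}0.png",snapshot(n)); 
    m=camera_model(n);print(m)
o=get_obs();print(o["time"],o["tool_pos"],o["ee_rot"],o["width"])
E
```

```text
{'camera_matrix': array([[437.61370794,   0.        , 321.81897388],
       [  0.        , 437.61370794, 204.77397196],
       [  0.        ,   0.        ,   1.        ]]), 'camera_from_world': array([[ 0.81040682,  0.58582881, -0.00673762, -0.46721417],
       [-0.49236041,  0.68724998,  0.53410551,  0.1852385 ],
       [ 0.31752483, -0.4295254 ,  0.84539098, -1.17636261],
       [ 0.        ,  0.        ,  0.        ,  1.        ]])}
{'camera_matrix': array([[414.64912213,   0.        , 319.36434677],
       [  0.        , 414.64912213, 199.21420865],
       [  0.        ,   0.        ,   1.        ]]), 'camera_from_world': array([[ 0.84229532, -0.5386524 , -0.01980381, -0.41831048],
       [ 0.29358299,  0.42764581,  0.85494332, -0.23978625],
       [-0.45204826, -0.72592882,  0.51834325, -0.72354283],
       [ 0.        ,  0.        ,  0.        ,  1.        ]])}
0.1 [5.49539529e-01 5.97503490e-05 2.18425151e-01] [-3.13963514e+00 -2.04019043e-04  1.57084641e+00] 0.09393394783662802
```

View pics/scene0.png

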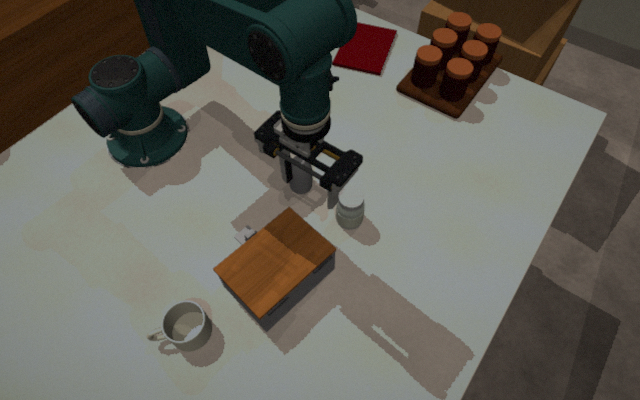

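View pics/side0.png

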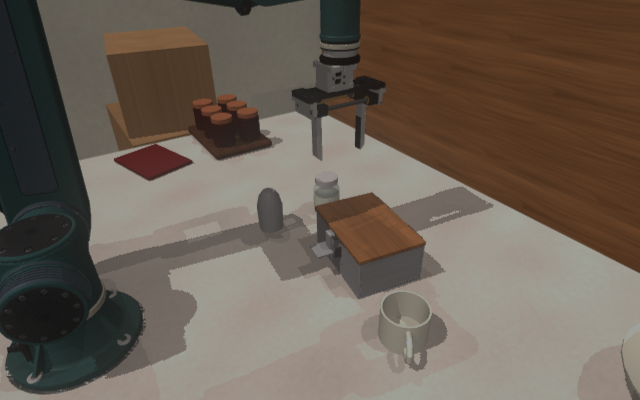

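The scene view shows the box with its lid corners at about (290,211), (335,250), (262,318) and (216,268), and the tab at (245,237). The jar stands at (350,210), the cup at (185,325), and the shaker is behind the fingers. The side view has the tab at (326,248), the jar at (327,190), the shaker at (270,210) and the cup at (405,320). I'll enlarge both.

Run:
```python
import cv2
a=cv2.imread("pics/scene0.png")[170:370,140:380];b=cv2.imread("pics/side0.png")[160:360,240:440]
cv2.imwrite("pics/c1.png",cv2.resize(a,None,fx=3,fy=3,interpolation=2));cv2.imwrite("pics/c2.png",cv2.resize(b,None,fx=3,fy=3,interpolation=2))
```

```text
(no output)
```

View pics/c1.png

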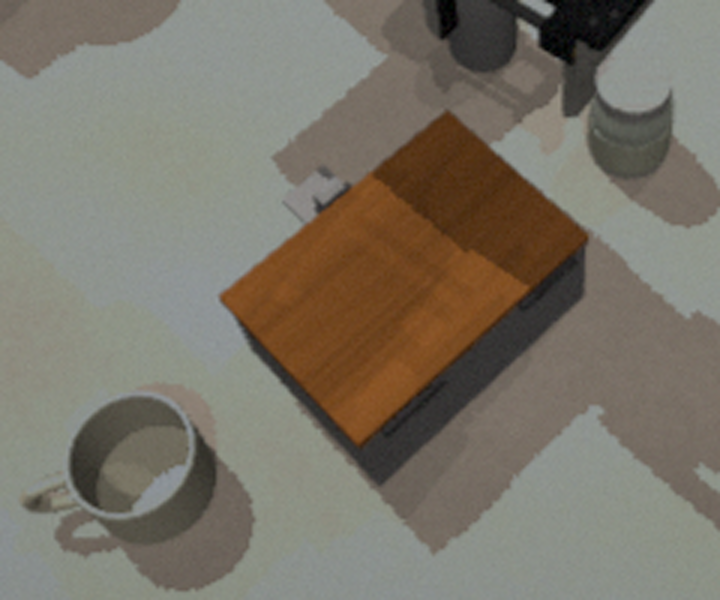

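View pics/c2.png

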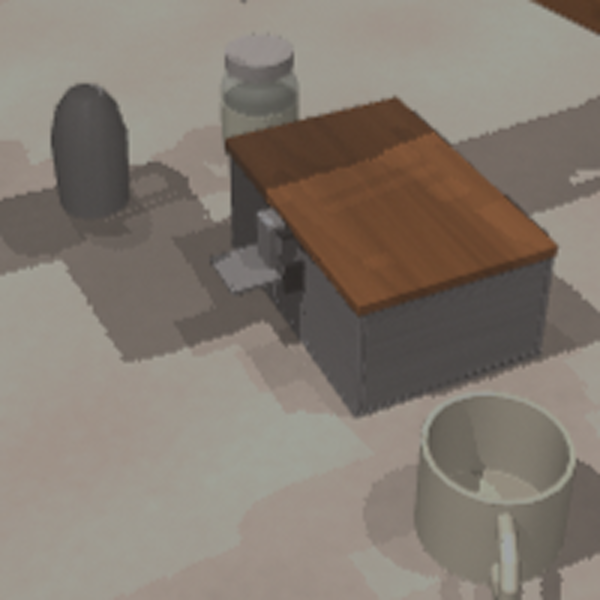

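The crops give these readings. Scene lid top: front +y (448,112), front -y (220,298), back +y (588,238), back -y (360,445). Side lid top: (227,145), (358,305), (397,98), (556,247). The tab plate's outer corners are near (285,203) in the scene crop and (213,263) and (235,292) in the side crop.

```bash
cat > h.py <<'E'
import numpy as np
from bench import *
from scipy.optimize import least_squares
def proj(n,P):
    m=camera_model(n);P=np.atleast_2d(P);T=m["camera_from_world"]
    c=P@T[:3,:3].T+T[:3,3];u=c*[1,-1,-1]@m["camera_matrix"].T
    return u[:,:2]/u[:,2:]
def ray(n,uv,z):
    m=camera_model(n);T=m["camera_from_world"];K=m["camera_matrix"]
    d=np.linalg.solve(K,[*uv,1])*[1,-1,-1];R=T[:3,:3];o=-R.T@T[:3,3];d=R.T@d
    return o+d*(z-o[2])/d[2]
E
python3 - <<'E'
from h import *
from scipy.spatial.transform import Rotation as Ro
L=np.array([[-.073,.103,.095],[-.073,-.103,.095],[.07,.103,.095],[.07,-.103,.095]])
A=np.array([[448,112],[220,298],[588,238],[360,445]])/3+[140,170]
B=np.array([[227,145],[358,305],[397,98],[556,247]])/3+[240,160]
W=lambda p,P:P@Ro.from_euler('z',p[2]).as_matrix().T+[p[0],p[1],0]
f=lambda p:np.r_[(proj("scene",W(p,L))-A).ravel(),(proj("side",W(p,L))-B).ravel()]
s=least_squares(f,[.55,-.1,0]);print(s.x,s.fun.round(1))
p=s.x
print("pad",W(p,np.array([[-.108,0,.06],[-.07,0,.094],[.07,0,.085]])))
print("tabc scene",(proj("scene",W(p,np.array([[-.119,.02,.06],[-.119,-.02,.06]])))-[140,170])*3,"side",(proj("side",W(p,np.array([[-.119,.02,.06],[-.119,-.02,.06]])))-[240,160])*3)
for n,uv,z in [("side",(90/3+240,210/3+160),0),("side",(90/3+240,85/3+160),.102),("side",(259/3+240,50/3+160),.095),("scene",(635/3+140,85/3+170),.095),("scene",(130/3+140,455/3+170),.065),("side",(497/3+240,445/3+160),.065)]:
    P=ray(n,uv,z);print(n,z,P, "in box",Ro.from_euler('z',-p[2]).apply(P-[p[0],p[1],0]))
E
```

```text
[ 0.54375082 -0.11143427 -0.16394705] [-0.4 -1.1 -1.3 -0.7  0.6 -0.8 -1.   0.8 -0.8 -2.5  0.3  0.3  0.5 -1.
  1.7 -0.9]
pad [[ 0.43719902 -0.09380721  0.06      ]
 [ 0.47468947 -0.10000932  0.094     ]
 [ 0.61281217 -0.12285923  0.085     ]]
tabc scene [[323.76479804 164.4887975 ]
 [280.72912463 198.71025378]] side [[210.19854292 256.73459965]
 [233.52457214 291.33912568]]
side 0 [0.42125319 0.10021009 0.        ] in box [-0.15539827  0.1888131   0.        ]
side 0.102 [0.43781227 0.1146374  0.102     ] in box [-0.14141597  0.20574962  0.102     ]
side 0.095 [0.58250411 0.09928257 0.095     ] in box [0.00384178 0.21421636 0.095     ]
scene 0.095 [0.58691819 0.09749224 0.095     ] in box [0.00848888 0.21317047 0.095     ]
scene 0.065 [ 0.4720381  -0.30805073  0.065     ] in box [-0.03866063 -0.20568447  0.065     ]
side 0.065 [ 0.46862178 -0.30816085  0.065     ] in box [-0.04201316 -0.2063507   0.065     ]
```

Call:
servo_tool(
  targets=[
    [-1.2,-1.5,0,-10],
    [-2.4,-2.9,0,-20],
    [-3.6,-4.4,0,-30],
    [-4.8,-5.9,0,-40],
    [-6.0,-7.4,0,-50],
    [-7.2,-8.8,0,-60],
    [-8.4,-10.3,0,-70],
    [-9.3,-11.6,0,-80],
  ],
  claw=255,
)

```text
time: 1.1
tool_pos: [0.4332, -0.0933, 0.219]
ee_rot: [3.142, -0.001, 2.972]
wrist_force: [0.3, -1.2, 0.0]
width: 0.0172
finger_force: 0.0
```

```bash
cat > s.py <<'E'
from h import *
import cv2
from scipy.spatial.transform import Rotation as Ro
o=get_obs();p=o["tool_pos"];R=Ro.from_euler('xyz',o["ee_rot"])
b=Ro.from_euler('z',0.16395).apply(p-np.array([.54375,-.11143,0]))
print(o["time"],"tcp in box",b.round(4),"rpy",np.round(o["ee_rot"],3),"F",np.round(o["wrist_force"],1),o["width"])
E
python3 s.py
```

```text
1.1 tcp in box [-1.12e-01 -2.00e-04  2.19e-01] rpy [ 3.142e+00 -1.000e-03  2.972e+00] F [ 0.3 -1.2  0. ] 0.01718413683612742
```

Call:
servo_tool(
  targets=[
    [0,0,3,0],
    [0,0,7,0],
    [0,0,11,0],
    [0,0,13,0],
    [0,0,13.5,0],
    [0,0,13.5,0],
  ],
)

```text
time: 1.85
tool_pos: [0.4341, -0.093, 0.0847]
ee_rot: [3.142, 0.0, 2.967]
wrist_force: [0.0, 0.2, 0.2]
width: 0.0008
finger_force: 0.0
```

```bash
python3 s.py; python3 -c "
from bench import *;import cv2;cv2.imwrite('pics/d.png',cv2.resize(snapshot('side')[120:320,220:440],None,fx=3,fy=3,interpolation=2))"
```

```text
1.85 tcp in box [-0.1112  0.0003  0.0847] rpy [3.142 0.    2.967] F [0.  0.2 0.2] 0.0007682493462333036
```

View pics/d.png

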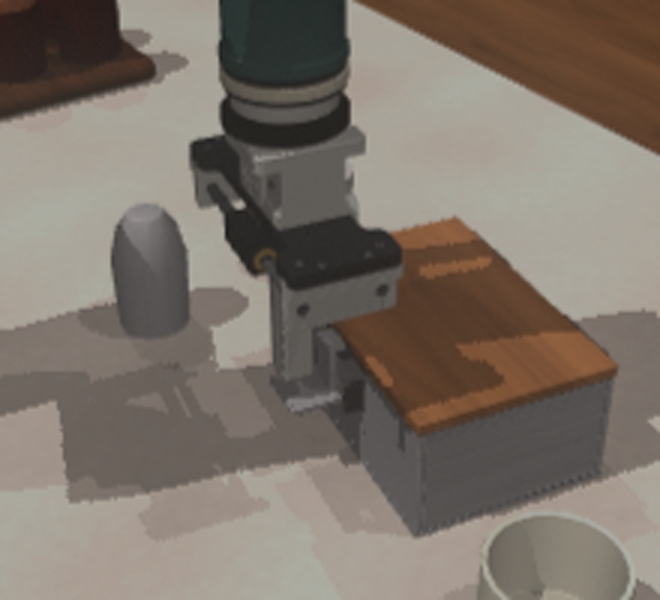

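The closed fingers are above the tab plate at about (290,390) in the crop, in front of the hook arm and clear of the shaker. Next is the press.

Call:
servo_tool(
  targets=[
    [0,0,0.6,0],
    [0,0,0.9,0],
    [0,0,1.1,0],
    [0,0,1.3,0],
    [0,0,1.5,0],
    [0,0,1.7,0],
    [0,0,1.7,0],
  ],
)

```text
time: 2.78
tool_pos: [0.4344, -0.0931, 0.0684]
ee_rot: [-3.141, 0.001, 2.967]
wrist_force: [-2.5, 0.9, 5.5]
width: 0.0002
finger_force: 3.3
```

```bash
python3 s.py; python3 -c "
from bench import *;import cv2;cv2.imwrite('pics/e.png',cv2.resize(snapshot('side')[120:320,220:440],None,fx=3,fy=3,interpolation=2))"
```

```text
2.775 tcp in box [-0.1109  0.0002  0.0684] rpy [-3.141e+00  1.000e-03  2.967e+00] F [-2.5  0.9  5.5] 0.00022578785092464918
```

View pics/e.png

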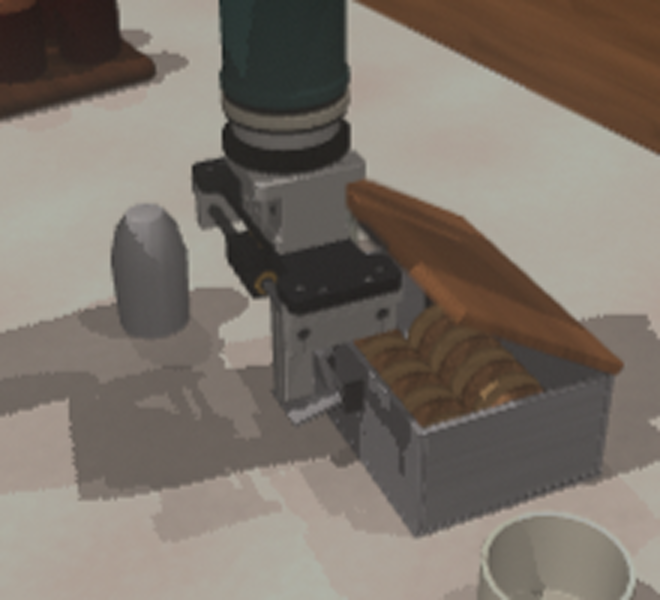

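The tab is down and the lid has sprung up, with its front edge now at about (420,275) in the crop and clear of the gripper body. I'll rise straight up, then shift sideways off the striker.

Call:
servo_tool(
  targets=[
    [0.5,0,-1,0],
    [1.0,0,-3,0],
    [1.0,0,-6,0],
    [1.0,-2,-9,0],
    [1.0,-4,-10,0],
    [1.0,-4,-10,0],
  ],
)

```text
time: 3.58
tool_pos: [0.4173, -0.1314, 0.1683]
ee_rot: [-3.141, 0.002, 2.965]
wrist_force: [-0.4, 0.5, -0.7]
width: 0.0007
finger_force: 0.0
```

```bash
python3 s.py; python3 -c "
from bench import *;import cv2;cv2.imwrite('pics/f.png',cv2.resize(snapshot('side')[70:320,200:440],None,fx=2.4,fy=2.4,interpolation=2))"
```

```text
3.575 tcp in box [-0.1215 -0.0404  0.1683] rpy [-3.141e+00  2.000e-03  2.965e+00] F [-0.4  0.5 -0.7] 0.0007321544127247975
```

View pics/f.png

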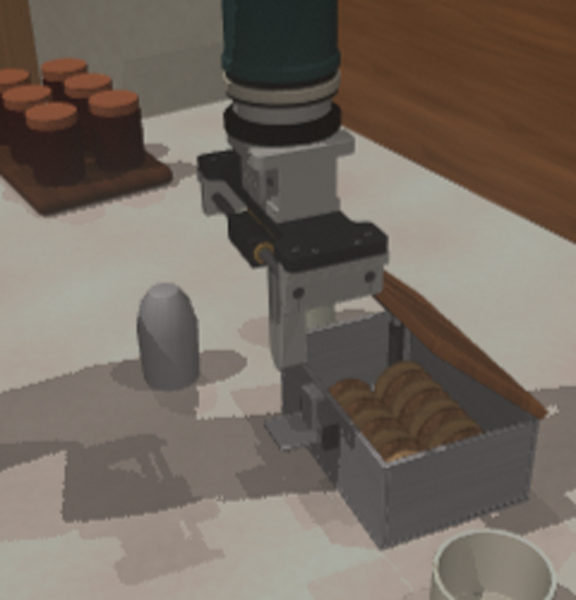

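The lid rests about 0.7 rad open and its edge hangs level with the finger. The shaker and cup are untouched. I'll push the lid back, rising along with its edge.

Call:
servo_tool(
  targets=[
    [-2.5,0,-0.2,0],
    [-5,0,-0.2,0],
    [-6.5,0,-0.2,0],
    [-7.5,0,-0.4,0],
    [-8.5,0,-0.9,0],
    [-9.5,0,-1.5,0],
    [-10.5,0,-2.0,0],
    [-11.5,0,-2.4,0],
  ],
)

```text
time: 4.62
tool_pos: [0.531, -0.1507, 0.1919]
ee_rot: [-3.142, 0.001, 2.967]
wrist_force: [-1.0, 0.5, 1.7]
width: 0.0005
finger_force: 0.7
```

```bash
python3 s.py; python3 -c "
from bench import *;import cv2;cv2.imwrite('pics/g.png',cv2.resize(snapshot('side')[70:320,200:440],None,fx=2.4,fy=2.4,interpolation=2))"
```

```text
4.625 tcp in box [-0.0061 -0.0408  0.1919] rpy [-3.142e+00  1.000e-03  2.967e+00] F [-1.   0.5  1.7] 0.00047968188765584366
```

View pics/g.png

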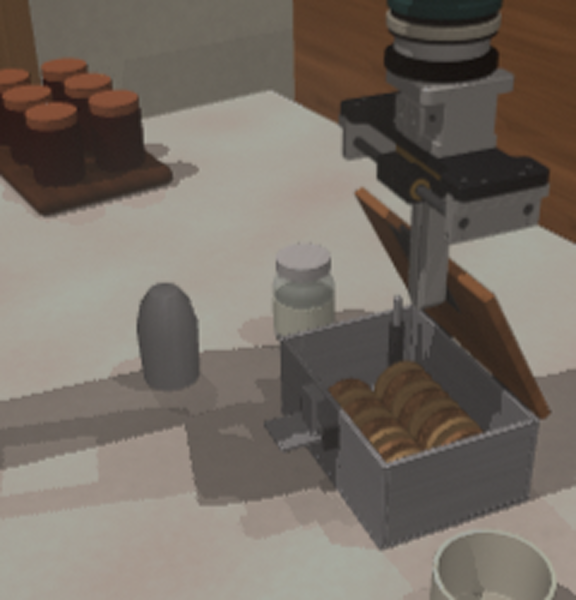

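The fingers are on the lid's underside and have it up at about 1.1 rad. The jar and shaker are undisturbed and the tab has come back up. I'll keep pushing past upright.

Call:
servo_tool(
  targets=[
    [-1.2,0,-0.4,0],
    [-2.4,0,-0.7,0],
    [-3.6,0,-1.0,0],
    [-4.8,0,-1.2,0],
    [-6.0,0,-1.2,0],
    [-7.2,0,-1.2,0],
    [-8.2,0,-1.2,0],
    [-9.0,0,-1.2,0],
  ],
)

```text
time: 5.68
tool_pos: [0.6197, -0.1664, 0.2033]
ee_rot: [3.142, -0.0, 2.967]
wrist_force: [0.2, -0.4, -0.3]
width: 0.0004
finger_force: 0.0
```

Call:
servo_tool(
  targets=[
    [0,0,0,0],
    [0,0,0,0],
    [2,0,0,0],
    [5,0,0,0],
    [9,0,0,0],
    [13,0,0,0],
    [16,0,-2,0],
    [16,0,-2,0],
  ],
)

```text
time: 6.68
tool_pos: [0.4611, -0.1385, 0.2261]
ee_rot: [-3.14, 0.005, 2.966]
wrist_force: [1.0, -0.7, -0.3]
width: 0.0007
finger_force: 0.0
```

```bash
python3 s.py; python3 -c "
from bench import *;import cv2;cv2.imwrite('pics/h.png',cv2.resize(snapshot('side')[70:370,180:460],None,fx=2,fy=2,interpolation=2))"
```

```text
6.675 tcp in box [-0.0771 -0.0402  0.2261] rpy [-3.14   0.005  2.966] F [ 1.  -0.7 -0.3] 0.0006993342745507397
```

View pics/h.png

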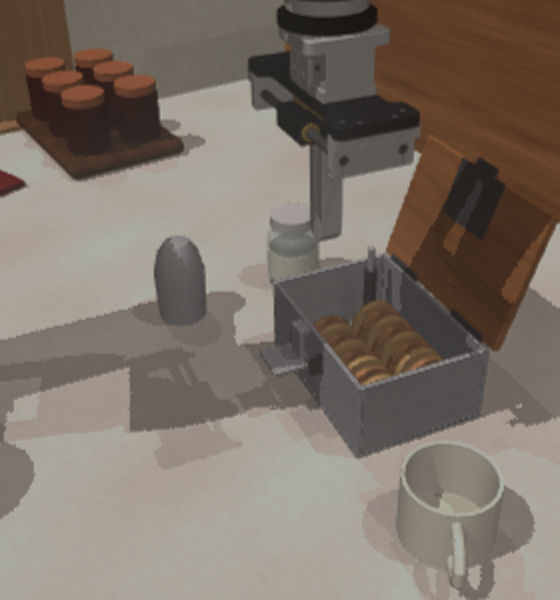

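The lid leans back, with its edge from (430,137) to (557,213) in the crop. The hand is clear and the tab is up. I'll let it settle, check the angle against the calibration and hand in.

Call:
servo_tool(
  targets=[
    [1,0,-1,0],
    [2,0,-2,0],
    [2,0,-2,0],
    [2,0,-2,0],
    [2,0,-2,0],
    [2,0,-2,0],
  ],
)

```text
time: 7.48
tool_pos: [0.4418, -0.135, 0.243]
ee_rot: [3.141, -0.001, 2.967]
wrist_force: [0.3, -0.9, -0.2]
width: 0.0004
finger_force: 0.0
```

Run:
```python
from h import *
from scipy.spatial.transform import Rotation as Ro
err={}
for t in (1.6,1.7,1.75,1.8,1.85,1.9):
    P=np.array([[.07-.143*np.cos(t),y,.085+.143*np.sin(t)] for y in(.103,-.103)])
    P=Ro.from_euler('z',-.16395).apply(P)+[.54375,-.11143,0]
    err[t]=np.abs(proj("side",P)-[[395,138.5],[458.5,176.5]]).max(); print(t,proj("side",P).round(1).tolist())
if min(err,key=err.get)>=1.8: print(close_job())
```

```text
1.6 [[377.5, 136.8], [437.9, 178.9]]
1.7 [[383.3, 136.2], [444.6, 177.8]]
1.75 [[386.2, 136.1], [447.9, 177.5]]
1.8 [[388.9, 136.2], [451.0, 177.4]]
1.85 [[391.7, 136.4], [454.1, 177.5]]
1.9 [[394.3, 136.8], [457.1, 177.8]]
the job is handed in; nothing more can be done
None
```

The biscuit box is open and the job is handed in: in the last picture the lid lay at about 1.9 rad, against its stop, with the tab sprung back, the hand clear, and the jar, cup and shaker still standing where they were; the judge's verdict was not shown.

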